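Set the pencil sharpener for jumbo pencils

TASK

Get the electric pencil sharpener ready for the jumbo pencils, using only your fingertips: push its shavings drawer fully home, and push the selector wheel round by its tabs until it clicks with the widest hole uppermost, at the raised arrow. Pick nothing up, and leave the pencils and the eraser lying where they are.

Things in the scene. Friction and masses are not known exactly. Their poses are not given: they have to be found in the camera images.
- sharpener: electric pencil sharpener, dark grey, heavy, held to the desk; 180 mm deep, 84 mm wide. Origin on the desk below a point 105 mm behind its front wall, on its mid plane; x towards its back, y to its left, z up; its front faces -x. Front wall at x = -105 mm up to z = 52 mm, then a plane that slopes up at 30 degrees to x = +20 mm, z = 124 mm, then a flat top to x = +75 mm with a raised pale arrow at its front edge pointing at the wheel
- selector (a joint): angle of the pale selector wheel in rad; turns without end, with a spring click at every multiple of 1.047 (60 degrees) that takes 1 to 2 N at a tab to leave and past half way pulls the wheel on into the next. 0 or any whole turn = widest hole uppermost, at the arrow; grows as the wheel turns anticlockwise seen from the front (its uppermost point moves to the sharpener's +y)
- wheel_axis (a point): where the wheel's axis leaves the slope, at (-30, 0, 95) mm in the sharpener's frame; the axis is square to the slope (30 degrees from vertical). Disc radius 38 mm, face 14 mm above the slope. Six radial tabs 60 degrees apart, 7 mm thick, reach 56 mm from the axis and lie 3 to 17 mm above the slope; at the sides they overhang the 84 mm wide body by up to 14 mm
- wide_hole (a point): centre of the mouth of the widest hole (16 mm), on the wheel's face 23.5 mm from its axis. The other holes are 11, 10, 9, 8 and 7 mm, each next one 60 degrees further anticlockwise; every hole has one tab, which points straight out beside it
- inlet (a point): fixed point where the mouth of the chosen hole must be: on the wheel's face, 23.5 mm from the axis straight up the slope, in line with the arrow
- drawer (a joint): how far the shavings drawer is pulled out towards the front, in m; 0 = fully home (a stop), up to 0.06; slides with 1 to 2 N
- drawer_front (a point): centre of the outer face of the dark drawer front, 30 mm above the desk; the front is 78 mm wide, spans z = 8 to 52 mm and, when home, stands 12 mm before the body's front wall. It slides along the sharpener's x
- jumbo_a: loose dark hexagonal jumbo pencil, 172 mm long, 13 mm thick, lying to the right of the sharpener; origin under its middle, x along it towards the point
- jumbo_b: loose dark hexagonal jumbo pencil, 160 mm long, 13 mm thick, lying to the right of jumbo_a; origin and x as jumbo_a
- jumbo_c: loose dark hexagonal jumbo pencil, 175 mm long, 13 mm thick, lying to the left of the sharpener; origin and x as jumbo_a
- eraser: loose eraser, 20 x 42 x 13 mm, lying in front and to the left of the sharpener; origin under its centre

How it is judged:
By the outcome, as a careful person would: the job done as asked, in the order asked, and still so for the second after the job is handed in, with the robot touching nothing.
It also fails if it takes over 72 s, if anything falls off the work surface, if the arm or the gripper's body presses on something with over 40 N, if the wrist force passes 120 N, or if a joint passes its speed limit or range.

ROBOT

A 7-joint arm with a two-finger parallel gripper is mounted at the origin on a cart in front of the work surface, level with it; the furniture and walls round the work are solid. World frame = base frame: x ahead of the robot, y to its left, z up, the work surface at z = 0. Lengths are in m, angles in rad, forces in N, time in s.
With the tool pointing down it reaches from about 0.375 to 0.925 m from the base axis. Payload 3.1 kg.
Tool frame: the origin (TCP) lies midway between the tips of the shut fingers; the grasp point (between the pads) lies 19 mm behind it; z points along the fingers, y is the line along which they close (so a half turn about z gives the same grasp; the last joint's range is limited). The gripper opens to 85 mm and grips with 20 to 120 N. Pads are 22 mm wide; open, the fingers measure 114 mm over their backs; the gripper's body (76 mm by 85 mm) begins 54 mm behind the grasp point. The pads swing forward as they close: fully open they stand 13 mm farther back than shut.
Start: joints at [1.147, 0.383, 0.044, 1.598, -0.018, 1.161, -0.05], TCP at [0.208, -0.616, 0.231] pointing down, gripper open.
Joint ranges: [-2.61, 2.61], [-0.41, 2.15], [-1.48, 1.57], [0, 2.5], [-1.57, 4.71], [0.05, 1.97], [-2.85, 2.85]. Speed limits (rad/s): [2.79, 2.79, 3.14, 3.14, 3.14, 3.14, 3.14].

INTERFACE

Orientations are given as a unit quaternion [w, x, y, z].
In Python, from cell import state, cams, robot gives the robot as it stands. The module is installed in compiled form; this text tells all that it offers.
- The arm moves only by the shell command python3 -m handwheel 'ROWS'. ROWS is JSON, a list of rows, each an object with "gripper": the closure, from 0 (fully open) to 1 (shut); "slide": the shift along the tool's x, y, z in mm, a list of three; "turn": the turn, a rotation vector about the tool's x, y, z in degrees, a list of three. A call has 1 to 10 rows; each row shifts and turns the commanded pose from where the row before left it, along the tool's axes as they then stand; what a row does not reach is not made up. A row lasts 1/8 s, in which the tool goes at most 62.5 mm and 10.7 degrees, less where a joint would pass 70% of its speed; a pose out of reach is approached as far as the arm can. A call is refused whole if a number of a shift passes 62.5 or a number of a turn 10.7, either way. A call with a gripper value outside its range is refused whole. The fingers move at their own pace and stop on an object; the grip force is fixed at half the most. Time passes only in rows, so rows that do not move let the fingers close. It gives the time, the measured TCP pose, the force, the opening and the grip force at its end, in the units of the state.
- state(): the state, without advancing time (a new reading comes with each control period).
- cams.capture(name): name is "side" or "top" or "wrist"; returns the picture (480x640x3 uint8, blue, green, red); there is no depth.
- cams.camera_info(name): a dict with "fov_y" (degrees; the focal length in pixels is half the picture's height over the tangent of half this angle, whatever the lens; pixels are square), "cx", "cy" (the principal point, pixels), "origin" and "rotation" of the camera in the world. Camera axes: x right, y down, z forward; pixel columns grow to the right and rows downward; lengths in m; the calibration is good to about 2 mm. A picture is of the moment at which its call begins: read the wrist's pose just before it. camera_info takes no time and is no camera call; for the wrist camera it gives the pose at the moment of the call.
- robot.job_done(): hands the job in; it is judged then, once.
Trained networks look in the newest picture that a camera, given by its name, has taken for a name from the list of things; names that differ only in an ending like _2 or _b are one class to them, and where a whole thing is asked for, a point or a joint stands for the part that bears it (a point fixed in the world has none). Each returns a list of dicts, best first, with "conf" (0 to 1); they miss things now and then, are a little off and sometimes report something else, mostly with a low value. They report only what shows in the picture. A call takes as long as a camera call.
- cams.trace(camera, name): "pixels" (480x640 bool, what is visible of it) and "position" ([row, column] in pixels, amid what is visible of it).
The state is a dict: "time_s": time; "q": joint angles; "joint_vel": joint speeds; "joint_torque": joint torques, N m; "ee_pos": TCP position; "tcp_rot": TCP orientation; "ft_force": force on the tool from outside, world axes, zero at the start; "torque": the same for the moment, N m; "gripper_width": finger opening in m; "grasp_force": force on a finger pad.
Only numpy, scipy, OpenCV 4.12 (cv2) and the standard library are available. Lean on these libraries where they do the work, as an engineer would, in place of code of your own. Each camera call takes 0.05 s, during which the arm holds its last target. There are 200 camera calls.

## Working session

There is one attempt and no reset: what is moved stays moved. The work goes in short steps, Python scripts to look and compute and a shell command to move; the robot and the scene stay as the last step left them, time stands still between calls to the robot, and variables do not carry over. Pictures are saved under pics/ and viewed, at most 10 in all, crops included, and the job is handed in when it is done.

```bash
mkdir -p pics; python3 - <<'E'
from cell import state,cams,robot
import cv2,numpy as np
s=state();print(s['time_s'],s['ee_pos'],s['tcp_rot'])
for c in ['top','side']:
    im=cams.capture(c);cv2.imwrite(f'pics/{c}0.png',im)
    i=cams.camera_info(c);print(c,i)
    for n in ['sharpener','selector','wide_hole','drawer_front','eraser','jumbo_a','wheel_axis']:
        for d in cams.trace(c,n)[:3]: print(n,round(d['conf'],2),d['position'],d['pixels'].sum())
E
```

```text
0.0 [ 0.20774826 -0.61490917  0.22984323] [-1.29396058e-03  9.86752334e-01  1.62228477e-01 -2.78754501e-04]
top {'fov_y': 42.75848770504619, 'cx': 328.9731876391747, 'cy': 244.32114587280807, 'origin': array([0.41353529, 0.01726381, 1.15163672]), 'rotation': array([-0.03056179,  0.7099492 , -0.70214789,  0.04501601])}
sharpener 0.8 [201.4, 322.6] 6055
sharpener 0.37 [289.7, 272.8] 264
selector 0.65 [204.0, 323.6] 1899
wide_hole 0.93 [207.7, 326.2] 1866
drawer_front 0.66 [261.6, 327.3] 810
drawer_front 0.46 [202.6, 322.5] 6200
jumbo_a 0.97 [230.6, 415.5] 536
jumbo_a 0.55 [238.4, 249.7] 581
wheel_axis 0.8 [206.8, 323.9] 6098
side {'fov_y': 46.62845142576763, 'cx': 316.8788995970458, 'cy': 234.61227865059294, 'origin': array([0.16075642, 0.70385911, 0.64691761]), 'rotation': array([ 0.11801977, -0.20645753,  0.85538213, -0.4601826 ])}
sharpener 0.55 [263.3, 277.5] 8067
selector 0.58 [238.1, 281.8] 1433
wide_hole 0.62 [239.2, 285.2] 1458
wide_hole 0.32 [261.9, 273.9] 8151
drawer_front 0.65 [286.2, 334.0] 902
eraser 0.77 [334.3, 333.1] 291
jumbo_a 0.65 [236.2, 340.5] 381
jumbo_a 0.58 [251.1, 336.2] 382
jumbo_a 0.56 [334.8, 271.4] 699
wheel_axis 0.62 [263.1, 275.1] 8319
```

```bash
python3 - <<'E'
import cv2,numpy as np
a=cv2.imread('pics/top0.png')[110:310,220:460];b=cv2.imread('pics/side0.png')[180:380,200:440]
cv2.imwrite('pics/z0.png',np.vstack([cv2.resize(a,(360,300),interpolation=3)if 0 else cv2.resize(a,(360,300),interpolation=2),cv2.resize(b,(360,300),interpolation=2)]) if 0 else np.hstack([cv2.resize(a,(400,333),interpolation=2),cv2.resize(b,(400,333),interpolation=2)]))
cv2.imwrite('pics/z1.png',cv2.resize(a,(720,600),interpolation=2))
E
```

```text
(no output)
```

View pics/z1.png

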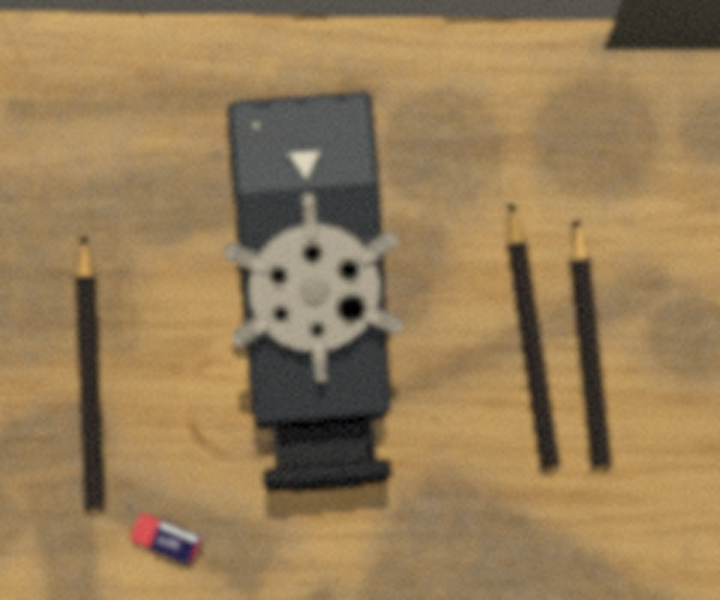

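View pics/side0.png

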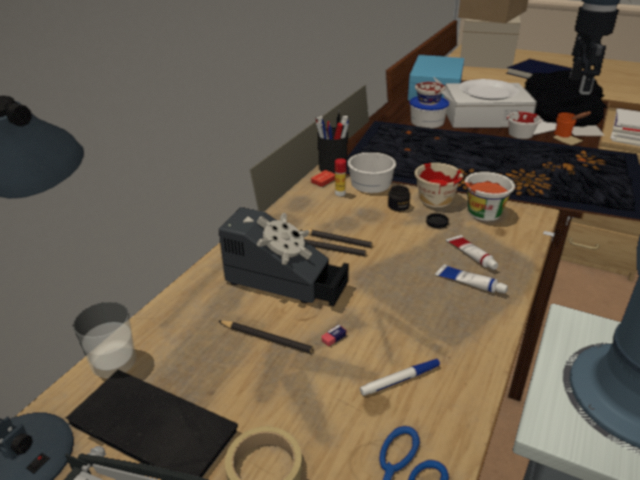

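The top view (3x crop from (220,110)) shows the hub at about (315,290) and the wide hole at lower right (350,308), so the wheel is at -120° and needs +120°. The drawer front is near (327,472), well pulled out. The pencils and eraser are clear of the work.

```bash
cat >h.py <<'E'
import numpy as np
from scipy.spatial.transform import Rotation as R
from scipy.optimize import least_squares
def rot(q): return R.from_quat(np.r_[q[1:],q[0]])
def proj(i,P):
    p=rot(i['rotation']).inv().apply(np.asarray(P)-i['origin']); f=240/np.tan(np.radians(i['fov_y']/2))
    return np.c_[i['cx']+f*p[:,0]/p[:,2], i['cy']+f*p[:,1]/p[:,2]]
def world(v,P): # v=x,y,yaw
    return R.from_euler('z',v[2]).apply(np.asarray(P,float))+[v[0],v[1],0]
S=np.r_[0.5,0,0.866]
E
python3 - <<'E'
from h import *
from cell import cams
i=cams.camera_info('top'); j=cams.camera_info('side')
px=np.array([[230,103],[368,95],[254,422],[388,412],[238,193],[380,183],[315,290],[265,480],[388,466]])/3+[220,110]
def M(v):
    d=v[3]
    L=np.array([[75,42,124],[75,-42,124],[-105,42,52],[-105,-42,52],[20,42,124],[20,-42,124],[-37,0,107],[-117-d,39,52],[-117-d,-39,52]])/1000.
    return L
def m(v):
    L=M(np.r_[v[:3],v[3]*1000]);return world(v,L)
r=least_squares(lambda v:(proj(i,m(v))-px).ravel(),[.5,0,0,.03])
print(r.x,np.degrees(r.x[2]),r.fun.reshape(-1,2).round(1))
print(proj(j,m(r.x)).round(0))
E
```

```text
[0.62646269 0.0073462  0.08871861 0.02047526] 5.083202010965976 [[-1.1 -1. ]
 [ 1.7 -1.8]
 [-0.5  0.8]
 [ 1.3  0.6]
 [-1.4  0.4]
 [ 0.3  0.2]
 [-0.1  0.8]
 [-1.2 -0.7]
 [ 1.1  0.7]]
[[220. 228.]
 [243. 205.]
 [315. 283.]
 [333. 257.]
 [247. 234.]
 [269. 210.]
 [288. 236.]
 [333. 287.]
 [349. 262.]]
```

```bash
cat >>h.py <<'E'
V=[0.6265,0.0073,0.0887]
def plan(local,tilt,V=V):
    "local target (mm) in sharpener frame, tilt deg: print turn then slide (after turn) and slide (before)"
    from cell import state
    s=state(); T=rot(s['tcp_rot']); t=np.radians(tilt)
    z=[np.sin(t),0,-np.cos(t)]; x=[np.cos(t),0,np.sin(t)]; y=np.cross(z,x)
    G=R.from_euler('z',V[2])*R.from_matrix(np.c_[x,y,z])
    p=world(V,[np.array(local)/1000])[0]; d=(p-s['ee_pos'])*1000
    loc=R.from_euler('z',V[2]).inv().apply(s['ee_pos']-[V[0],V[1],0])*1000
    print('t',round(s['time_s'],2),'local now',loc.round(1),'F',np.round(s['ft_force'],1),'w',s['gripper_width'])
    print('turn',np.degrees((T.inv()*G).as_rotvec()).round(1),'slide before turn',T.inv().apply(d).round(1),'after',G.inv().apply(d).round(1))
E
python3 -c "
from h import *
plan([-200,0,220],0)"
```

```text
t 0.8 local now [-472.  -583.6  231.3] F [-0.6 -0.7 -0.4] w 0.08567966192458701
turn [ 0.  -0.  13.6] slide before turn [ 401.5 -503.3   11.3] after [ 272.  -583.6   11.3]
```

```bash
python3 -m handwheel '[{"gripper":1,"slide":[40,-50,0],"turn":[0,0,0]},{"gripper":1,"slide":[40,-50,0],"turn":[0,0,0]},{"gripper":1,"slide":[40,-50,0],"turn":[0,0,0]},{"gripper":1,"slide":[40,-50,0],"turn":[0,0,0]},{"gripper":1,"slide":[40,-50,0],"turn":[0,0,0]},{"gripper":1,"slide":[40,-50,0],"turn":[0,0,0]},{"gripper":1,"slide":[40,-50,0],"turn":[0,0,0]},{"gripper":1,"slide":[40,-50,0],"turn":[0,0,0]},{"gripper":1,"slide":[40,-50,0],"turn":[0,0,6.8]},{"gripper":1,"slide":[0,0,0],"turn":[0,0,6.8]}]'
python3 -c "
from h import *
plan([-190,0,180],0)"
```

```text
time_s: 2.05
ee_pos: [0.4023, -0.0818, 0.2322]
tcp_rot: [-0.0, 0.999, 0.048, 0.001]
ft_force: [-0.3, -1.5, -0.6]
gripper_width: -0.0004
grasp_force: 0.0
t 2.05 local now [-231.2  -68.9  232.2] F [-0.3 -1.5 -0.6] w -0.0004076958683747207
turn [ 0.  -0.1  0.4] slide before turn [ 41.6 -68.6  52.3] after [ 41.2 -68.9  52.2]
```

```bash
python3 -m handwheel '[{"gripper":1,"slide":[20,-35,0],"turn":[0,0,0]},{"gripper":1,"slide":[20,-34,0],"turn":[0,0,0.4]},{"gripper":1,"slide":[0,0,0],"turn":[0,0,0]}]'
python3 - <<'E'
from h import *
import cv2
from cell import cams
i=cams.camera_info('wrist');im=cams.capture('wrist')
L=np.array([[-105,42,52],[-105,-42,52],[-37,0,107],[-137,39,52],[-137,-39,52],[-137,39,8],[-137,-39,8]])/1000
P=proj(i,world(V,L));print(P.round())
cv2.imwrite('pics/w1raw.png',im)
for p in P: cv2.circle(im,tuple(int(a) for a in p),3,(0,0,255),-1)
cv2.imwrite('pics/w1.png',im)
plan([-190,0,180],0)
E
```

```text
time_s: 2.42
ee_pos: [0.4354, -0.0115, 0.232]
tcp_rot: [-0.001, 0.999, 0.044, 0.001]
ft_force: [0.1, -0.1, 0.3]
gripper_width: -0.0002
grasp_force: 0.0
[[276. 123.]
 [370. 123.]
 [323.  15.]
 [281. 160.]
 [365. 160.]
 [286. 157.]
 [361. 157.]]
t 2.48 local now [-193.    -3.8  231.6] F [-0.6 -0.7  0.1] w -0.00023486708739222018
turn [ 0.  -0.  -0.2] slide before turn [ 3.  -3.8 51.6] after [ 3.  -3.8 51.6]
```

View pics/w1.png

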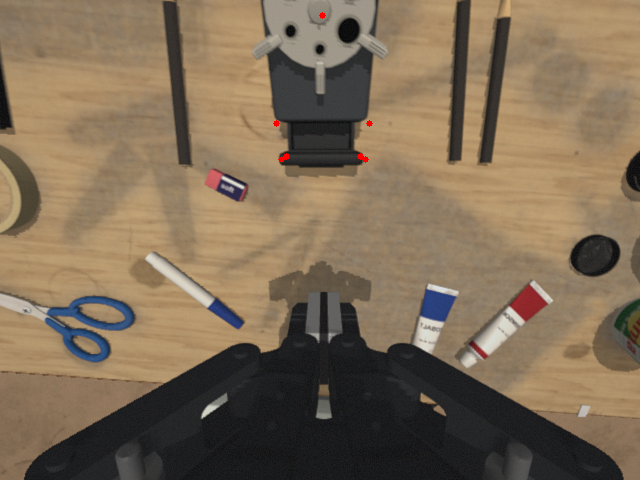

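The projected model fits the wrist picture: drawer front at (321,158), hub about (320,10). Next I descend in front of the drawer.

```bash
python3 -m handwheel '[{"gripper":1,"slide":[3,-4,50],"turn":[0,0,0]},{"gripper":1,"slide":[0,0,50],"turn":[0,0,0]},{"gripper":1,"slide":[0,0,50],"turn":[0,0,0]},{"gripper":1,"slide":[0,0,51],"turn":[0,0,0]},{"gripper":1,"slide":[10,0,0],"turn":[0,0,0]},{"gripper":1,"slide":[10,0,0],"turn":[0,0,0]},{"gripper":1,"slide":[8,0,0],"turn":[0,0,0]},{"gripper":1,"slide":[5,0,0],"turn":[0,0,0]},{"gripper":1,"slide":[4,0,0],"turn":[0,0,0]},{"gripper":1,"slide":[4,0,0],"turn":[0,0,0]}]'
python3 -c "
from h import *
plan([-128,0,30],0)"
```

```text
time_s: 3.72
ee_pos: [0.4773, -0.0075, 0.0305]
tcp_rot: [0.0, 0.999, 0.041, -0.0]
ft_force: [-0.6, -0.3, 1.1]
gripper_width: -0.0002
grasp_force: 0.7
t 3.73 local now [-149.9   -1.5   30.5] F [-0.6 -0.3  1.1] w -0.00022956179561577043
turn [ 0.   0.1 -0.4] slide before turn [21.9 -1.7  0.5] after [21.9 -1.5  0.5]
```

```bash
python3 -m handwheel '[{"gripper":1,"slide":[4,-1,0],"turn":[0,0,0]},{"gripper":1,"slide":[4,0,0],"turn":[0,0,0]},{"gripper":1,"slide":[4,0,0],"turn":[0,0,0]},{"gripper":1,"slide":[3,0,0],"turn":[0,0,0]},{"gripper":1,"slide":[3,0,0],"turn":[0,0,0]},{"gripper":1,"slide":[2,0,0],"turn":[0,0,0]}]'
python3 -c "
from h import *
plan([-128,0,30],0)"
```

```text
time_s: 4.47
ee_pos: [0.4976, -0.0047, 0.0302]
tcp_rot: [-0.0, 0.999, 0.041, -0.0]
ft_force: [-1.1, -0.2, -0.5]
gripper_width: -0.0002
grasp_force: 0.6
t 4.47 local now [-129.5   -0.5   30.2] F [-1.1 -0.2 -0.5] w -0.00018128129055928026
turn [-0.   0.  -0.4] slide before turn [ 1.5 -0.5  0.2] after [ 1.5 -0.5  0.2]
```

```bash
python3 -m handwheel '[{"gripper":1,"slide":[1.5,0,0],"turn":[0,0,0]},{"gripper":1,"slide":[1.5,0,0],"turn":[0,0,0]}]'; python3 -m handwheel '[{"gripper":1,"slide":[1.5,0,0],"turn":[0,0,0]}]';python3 -m handwheel '[{"gripper":1,"slide":[1,0,0],"turn":[0,0,0]},{"gripper":1,"slide":[0,0,0],"turn":[0,0,0]}]'
```

```text
time_s: 4.72
ee_pos: [0.5004, -0.0044, 0.0302]
tcp_rot: [-0.0, 0.999, 0.041, -0.0]
ft_force: [-1.4, 0.7, -0.5]
gripper_width: -0.0002
grasp_force: 0.6
time_s: 4.85
ee_pos: [0.5019, -0.0042, 0.0302]
tcp_rot: [-0.0, 0.999, 0.041, -0.0]
ft_force: [-1.2, -0.2, -1.9]
gripper_width: -0.0002
grasp_force: 0.6
time_s: 5.1
ee_pos: [0.503, -0.0041, 0.0303]
tcp_rot: [-0.0, 0.999, 0.041, -0.0]
ft_force: [-1.4, -0.2, -0.6]
gripper_width: 0.0004
grasp_force: 0.7
```

```bash
python3 -m handwheel '[{"gripper":1,"slide":[1.5,0,0],"turn":[0,0,0]},{"gripper":1,"slide":[0,0,0],"turn":[0,0,0]}]'; python3 -m handwheel '[{"gripper":1,"slide":[1.5,0,0],"turn":[0,0,0]},{"gripper":1,"slide":[0,0,0],"turn":[0,0,0]}]';python3 -m handwheel '[{"gripper":1,"slide":[1.5,0,0],"turn":[0,0,0]},{"gripper":1,"slide":[0,0,0],"turn":[0,0,0]}]'
```

```text
time_s: 5.35
ee_pos: [0.5029, -0.0041, 0.0302]
tcp_rot: [0.0, 0.999, 0.041, -0.002]
ft_force: [-5.1, -0.3, 4.1]
gripper_width: 0.0004
grasp_force: 2.5
time_s: 5.6
ee_pos: [0.5029, -0.0041, 0.03]
tcp_rot: [0.0, 0.999, 0.041, -0.003]
ft_force: [-7.0, -1.7, 5.7]
gripper_width: -0.0
grasp_force: 3.7
time_s: 5.85
ee_pos: [0.503, -0.0041, 0.0297]
tcp_rot: [0.001, 0.999, 0.041, -0.005]
ft_force: [-9.9, -0.4, 7.9]
gripper_width: -0.0003
grasp_force: 4.8
```

```bash
sed -i 's/^V=.*/V=[0.630,0.0088,0.0887]/' h.py; cat >>h.py <<'E'
def wheel(u,v,n,tilt=30):
    a=np.radians(30)
    plan(np.array([-30,0,95])+u*np.array([np.cos(a),0,np.sin(a)])+[0,v,0]+n*np.array([-np.sin(a),0,np.cos(a)]),tilt)
E
python3 -m handwheel '[{"gripper":1,"slide":[-10,0,0],"turn":[0,0,0]},{"gripper":1,"slide":[-30,0,0],"turn":[0,0,0]},{"gripper":1,"slide":[-10,0,-40],"turn":[0,0,0]},{"gripper":1,"slide":[0,20,-50],"turn":[0,0,0]},{"gripper":1,"slide":[0,30,-50],"turn":[0,0,0]},{"gripper":1,"slide":[0,0,0],"turn":[0,0,0]}]'
python3 - <<'E'
from h import *
import cv2
from cell import cams
wheel(-50,-54,45)
i=cams.camera_info('wrist');im=cams.capture('wrist')
L=np.array([[-105,42,52],[-105,-42,52],[-37,0,107],[-117,39,52],[-117,-39,52]])/1000
P=proj(i,world(V,L));print(P.round())
for p in P: cv2.circle(im,tuple(int(a) for a in p),2,(0,0,255),-1)
cv2.imwrite('pics/w2.png',im)
E
```

```text
time_s: 6.6
ee_pos: [0.4672, -0.061, 0.1756]
tcp_rot: [0.002, 0.999, 0.038, 0.007]
ft_force: [0.1, 0.2, -0.1]
gripper_width: 0.0001
grasp_force: 0.0
t 6.6 local now [-168.4  -55.1  175.6] F [ 0.1  0.2 -0.1] w 7.389133308174535e-05
turn [ 0.5 29.2 -0.6] slide before turn [71.6 -2.4 67.6] after [29.6 -1.1 94. ]
[[196. 157.]
 [306. 156.]
 [222.  34.]
 [202. 173.]
 [303. 172.]]
```

View pics/w2.png

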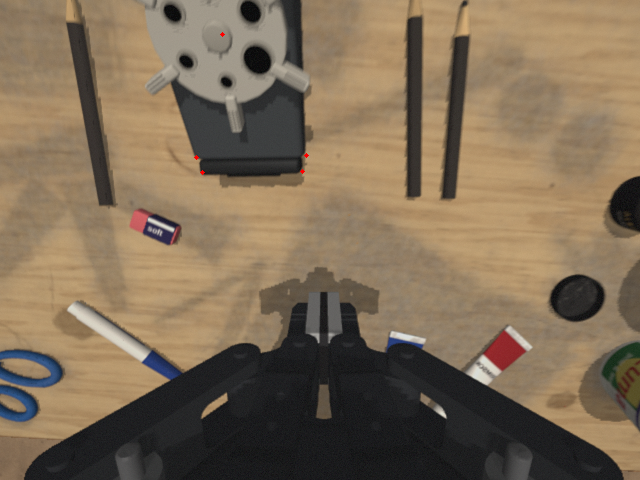

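The drawer is home and the wheel still at -120° (hole at (257,60)); the model points match to ~1 mm. Next I tilt the tool to the slope's normal.

```bash
python3 -m handwheel '[{"gripper":1,"slide":[0,0,0],"turn":[0.2,9.7,-0.2]},{"gripper":1,"slide":[0,0,0],"turn":[0.2,9.7,-0.2]},{"gripper":1,"slide":[0,0,0],"turn":[0.1,9.8,-0.2]},{"gripper":1,"slide":[15,0,40],"turn":[0,0,0]},{"gripper":1,"slide":[14,0,40],"turn":[0,0,0]},{"gripper":1,"slide":[0,0,0],"turn":[0,0,0]}]'
python3 -c "
from h import *
wheel(-50,-54,5)"
```

```text
time_s: 7.4
ee_pos: [0.5239, -0.0468, 0.1092]
tcp_rot: [-0.019, 0.969, 0.047, 0.241]
ft_force: [-0.8, -0.3, 0.2]
gripper_width: 0.0001
grasp_force: 0.0
t 7.4 local now [-110.6  -46.   109.2] F [-0.8 -0.3  0.2] w 6.784994961304395e-05
turn [-1.   2.1  0.2] slide before turn [14.4  8.9 47. ] after [12.7  8.  47.6]
```

```bash
python3 -m handwheel '[{"gripper":1,"slide":[0,0,0],"turn":[-1,2.1,0.2]},{"gripper":1,"slide":[12.5,8,0],"turn":[0,0,0]},{"gripper":1,"slide":[0,0,23],"turn":[0,0,0]},{"gripper":1,"slide":[0,0,24],"turn":[0,0,0]},{"gripper":1,"slide":[0,0,0],"turn":[0,0,0]}]'
python3 -c "
from h import *
wheel(0,-54,5)"
```

```text
time_s: 8.02
ee_pos: [0.5608, -0.0547, 0.0789]
tcp_rot: [-0.009, 0.964, 0.042, 0.261]
ft_force: [0.6, 1.1, 0.3]
gripper_width: -0.0002
grasp_force: 0.0
t 8.03 local now [-74.6 -57.2  78.9] F [0.6 1.1 0.3] w -0.00015232722923749195
turn [ 0.3 -0.3 -0.1] slide before turn [46.6 -3.2  3.6] after [46.7 -3.2  3.3]
```

```bash
python3 -m handwheel '[{"gripper":1,"slide":[2,-3,3],"turn":[0,0,0]},{"gripper":1,"slide":[6,0,0],"turn":[0,0,0]},{"gripper":1,"slide":[6,0,0],"turn":[0,0,0]},{"gripper":1,"slide":[6,0,0],"turn":[0,0,0]}]'; python3 -m handwheel '[{"gripper":1,"slide":[6,0,0],"turn":[0,0,0]},{"gripper":1,"slide":[5,0,0],"turn":[0,0,0]}]'; python3 -m handwheel '[{"gripper":1,"slide":[5,0,0],"turn":[0,0,0]},{"gripper":1,"slide":[5,0,0],"turn":[0,0,0]},{"gripper":1,"slide":[5,0,0],"turn":[0,0,0]},{"gripper":1,"slide":[0,0,0],"turn":[0,0,0]}]'
python3 - <<'E'
from h import *
import cv2
from cell import cams
wheel(-50,-54,40)
cv2.imwrite('pics/t3.png',cv2.resize(cams.capture('top')[140:260,250:400],(750,600),interpolation=2))
E
```

```text
time_s: 8.52
ee_pos: [0.5721, -0.0522, 0.0826]
tcp_rot: [-0.009, 0.966, 0.04, 0.255]
ft_force: [-11.3, -4.9, -1.1]
gripper_width: -0.0001
grasp_force: 5.2
time_s: 8.78
ee_pos: [0.5846, -0.0557, 0.0903]
tcp_rot: [-0.007, 0.965, 0.037, 0.258]
ft_force: [-2.5, -10.8, -1.0]
gripper_width: 0.0002
grasp_force: 5.6
time_s: 9.28
ee_pos: [0.604, -0.0541, 0.1023]
tcp_rot: [-0.007, 0.964, 0.038, 0.265]
ft_force: [5.0, -8.0, -3.1]
gripper_width: -0.0003
grasp_force: 4.5
t 9.28 local now [-31.5 -60.4 102.3] F [ 5.  -8.  -3.1] w -0.0002508472983058567
turn [ 0.7 -0.7 -0.4] slide before turn [-52.   -5.6 -33.7] after [-52.4  -6.4 -32.9]
```

View pics/t3.png

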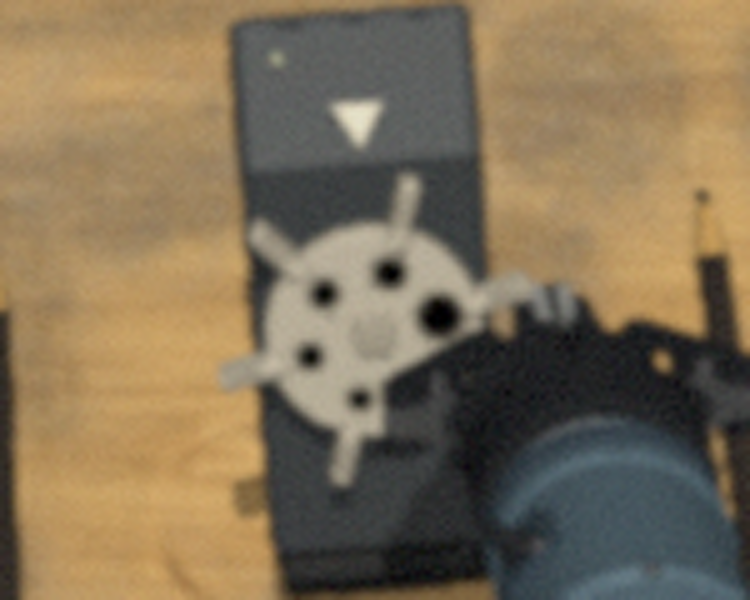

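The wide hole's tab is now about 15° above sideways, past half way, with the finger resting against its tip. I back off sideways so it can snap on, then lift.

```bash
python3 -m handwheel '[{"gripper":1,"slide":[0,8,0],"turn":[0,0,0]},{"gripper":1,"slide":[0,8,0],"turn":[0,0,0]},{"gripper":1,"slide":[0,0,-20],"turn":[0,0,0]},{"gripper":1,"slide":[0,0,-20],"turn":[0,0,0]},{"gripper":1,"slide":[-25,0,0],"turn":[0,0,0]},{"gripper":1,"slide":[-25,0,0],"turn":[0,0,0]},{"gripper":1,"slide":[0,0,0],"turn":[0,0,0]}]'
python3 - <<'E'
from h import *
import cv2
from cell import cams
wheel(-50,-56,40)
cv2.imwrite('pics/t4.png',cv2.resize(cams.capture('top')[140:260,250:400],(750,600),interpolation=2))
E
```

```text
time_s: 10.2
ee_pos: [0.5373, -0.0699, 0.1082]
tcp_rot: [-0.009, 0.965, 0.041, 0.261]
ft_force: [0.6, -0.5, 0.1]
gripper_width: 0.0004
grasp_force: 0.0
t 10.2 local now [-99.3 -70.2 108.2] F [ 0.6 -0.5  0.1] w 0.0003616989182985613
turn [ 0.3 -0.2 -0.2] slide before turn [  3.4 -14.2   6. ] after [  3.4 -14.2   6.1]
```

View pics/t4.png

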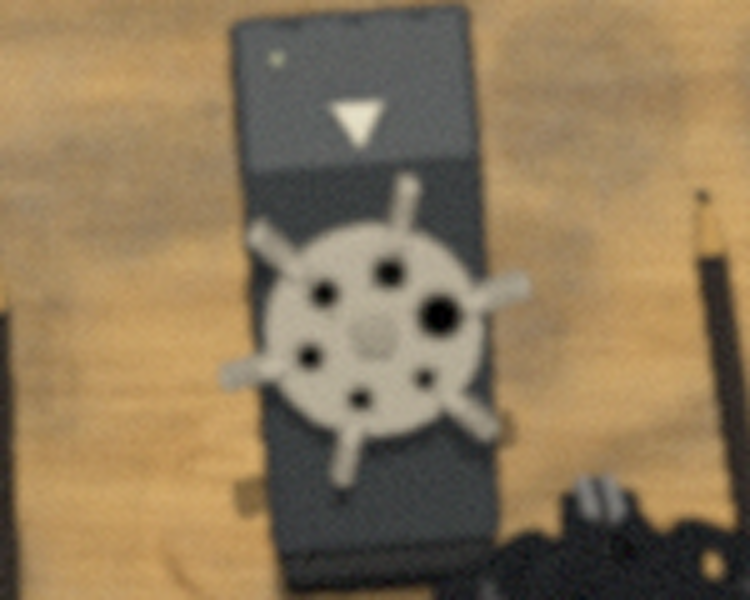

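The wheel has not yet reached the next click: the tabs stand roughly 15° clockwise short of it. I check whether it is still creeping, measuring the angle by fit.

```bash
cat >>h.py <<'E'
def angle(im,i):
    "wheel angle: darkness of hole centres projected on the face, fit over all angles"
    import cv2
    g=cv2.GaussianBlur(cv2.cvtColor(im,6),(0,0),0.7).astype(np.float32); a=np.radians(30); r=[16,11,10,9,8,7]; best=[]
    for du in np.arange(-4,4.1,1):
     for dv in np.arange(-4,4.1,1):
      th=np.radians(np.arange(-180,180,1.))
      sc=0
      for k in range(6):
        t=th+k*np.pi/3; u=23.5*np.cos(t)+du; v=23.5*np.sin(t)+dv
        L=(np.array([-30,0,95])+14*np.array([-.5,0,.866])+u[:,None]*np.array([.866,0,.5])+v[:,None]*np.array([0,1,0]))/1000
        p=proj(i,world(V,L)).astype(np.float32)
        sc=sc+(r[k]**2)*cv2.remap(g,p[:,:1].copy(),p[:,1:].copy(),1)[:,0]
      j=np.argmin(sc); best.append((sc[j],np.degrees(th[j]),du,dv))
    b=min(best); print('wheel deg',round(b[1]),'off',b[2:])
E
python3 -m handwheel '[{"gripper":1,"slide":[0,0,0],"turn":[0,0,0]},{"gripper":1,"slide":[0,0,0],"turn":[0,0,0]},{"gripper":1,"slide":[0,0,0],"turn":[0,0,0]}]' >/dev/null
python3 - <<'E'
from h import *
from cell import cams
import cv2
angle(cv2.imread('pics/top0.png'),cams.camera_info('top'))
angle(cams.capture('top'),cams.camera_info('top'))
angle(cams.capture('side'),cams.camera_info('side'))
E
```

```text
wheel deg -120 off (np.float64(-3.0), np.float64(0.0))
wheel deg -76 off (np.float64(-2.0), np.float64(0.0))
wheel deg -76 off (np.float64(2.0), np.float64(0.0))
```

Wheel at -76° by both cameras. The finger was riding on the disc edge. I'll push the next tab (-136°) round on a wider arc, r = 60 mm.

```bash
python3 -m handwheel '[{"gripper":1,"slide":[-3,-24,0],"turn":[0,0,0]},{"gripper":1,"slide":[0,-24,0],"turn":[0,0,0]},{"gripper":1,"slide":[0,0,20],"turn":[0,0,0]},{"gripper":1,"slide":[0,0,20],"turn":[0,0,0]},{"gripper":1,"slide":[0,0,0],"turn":[0,0,0]}]'
python3 -c "
from h import *
wheel(-49,-34,5)"
```

```text
time_s: 11.35
ee_pos: [0.5526, -0.0198, 0.0727]
tcp_rot: [-0.01, 0.965, 0.042, 0.26]
ft_force: [0.3, 0.2, -0.2]
gripper_width: 0.0001
grasp_force: 0.0
t 11.35 local now [-79.6 -21.6  72.7] F [ 0.3  0.2 -0.2] w 9.847903154108072e-05
turn [ 0.2 -0.1 -0. ] slide before turn [ 5.1 12.4  0.6] after [ 5.1 12.4  0.5]
```

```bash
python3 -m handwheel '[{"gripper":1,"slide":[2,6,0],"turn":[0,0,0]},{"gripper":1,"slide":[3,6.5,0],"turn":[0,0,0]},{"gripper":1,"slide":[5,6.5,0],"turn":[0,0,0]},{"gripper":1,"slide":[5.5,5.5,0],"turn":[0,0,0]},{"gripper":1,"slide":[0,0,0],"turn":[0,0,0]}]'
python3 - <<'E'
from h import *
from cell import cams
wheel(-25,-54,5)
angle(cams.capture('top'),cams.camera_info('top'))
angle(cams.capture('side'),cams.camera_info('side'))
E
```

```text
time_s: 11.98
ee_pos: [0.5665, -0.0438, 0.0811]
tcp_rot: [-0.009, 0.965, 0.041, 0.26]
ft_force: [-4.1, 0.3, 0.8]
gripper_width: -0.0003
grasp_force: 3.2
t 11.97 local now [-67.9 -46.7  81.1] F [-4.1  0.3  0.8] w -0.0002822322913248995
turn [ 0.3 -0.1 -0.1] slide before turn [14.8  7.2  2. ] after [14.8  7.3  1.9]
wheel deg -59 off (np.float64(-3.0), np.float64(0.0))
wheel deg -58 off (np.float64(2.0), np.float64(0.0))
```

```bash
python3 -m handwheel '[{"gripper":1,"slide":[5,2.5,1],"turn":[0,0,0]},{"gripper":1,"slide":[5,2.5,1],"turn":[0,0,0]},{"gripper":1,"slide":[5,2.5,0],"turn":[0,0,0]},{"gripper":1,"slide":[5,2,0],"turn":[0,0,0]},{"gripper":1,"slide":[5,2,0],"turn":[0,0,0]},{"gripper":1,"slide":[0,0,0],"turn":[0,0,0]}]'
python3 - <<'E'
from h import *
from cell import cams
wheel(-5,-60,5)
angle(cams.capture('top'),cams.camera_info('top'))
angle(cams.capture('side'),cams.camera_info('side'))
E
```

```text
time_s: 12.82
ee_pos: [0.5935, -0.0535, 0.0939]
tcp_rot: [-0.009, 0.964, 0.041, 0.262]
ft_force: [0.1, -0.4, 0.1]
gripper_width: 0.0004
grasp_force: 0.0
t 12.82 local now [-41.8 -58.9  93.9] F [ 0.1 -0.4  0.1] w 0.00039232886399106484
turn [ 0.3 -0.4 -0.1] slide before turn [ 5.8  1.1 -0. ] after [ 5.8  1.1 -0.1]
wheel deg -26 off (np.float64(-3.0), np.float64(0.0))
wheel deg -26 off (np.float64(2.0), np.float64(0.0))
```

```bash
python3 -m handwheel '[{"gripper":1,"slide":[4,0.5,0],"turn":[0,0,0]},{"gripper":1,"slide":[4,0,0],"turn":[0,0,0]},{"gripper":1,"slide":[0,0,0],"turn":[0,0,0]},{"gripper":1,"slide":[0,0,0],"turn":[0,0,0]}]'
python3 - <<'E'
from h import *
from cell import cams
wheel(-5,-60,5)
angle(cams.capture('top'),cams.camera_info('top'))
angle(cams.capture('side'),cams.camera_info('side'))
E
```

```text
time_s: 13.42
ee_pos: [0.599, -0.0531, 0.0969]
tcp_rot: [-0.009, 0.964, 0.041, 0.261]
ft_force: [-0.2, -0.4, 0.2]
gripper_width: -0.0002
grasp_force: 0.0
t 13.43 local now [-36.4 -58.9  96.9] F [-0.2 -0.4  0.2] w -0.00023263557427163052
turn [ 0.3 -0.3 -0.1] slide before turn [-0.4  1.1 -0.2] after [-0.4  1.1 -0.2]
wheel deg -19 off (np.float64(-3.0), np.float64(-1.0))
wheel deg -19 off (np.float64(1.0), np.float64(0.0))
```

```bash
python3 -m handwheel '[{"gripper":1,"slide":[0,0,0],"turn":[0,0,0]},{"gripper":1,"slide":[0,0,0],"turn":[0,0,0]},{"gripper":1,"slide":[0,0,0],"turn":[0,0,0]},{"gripper":1,"slide":[0,0,0],"turn":[0,0,0]},{"gripper":1,"slide":[0,0,0],"turn":[0,0,0]},{"gripper":1,"slide":[0,0,0],"turn":[0,0,0]}]'
python3 - <<'E'
from h import *
from cell import cams
angle(cams.capture('top'),cams.camera_info('top'))
angle(cams.capture('side'),cams.camera_info('side'))
E
```

```text
time_s: 14.28
ee_pos: [0.5988, -0.0531, 0.0968]
tcp_rot: [-0.009, 0.964, 0.041, 0.261]
ft_force: [0.2, -0.6, -0.7]
gripper_width: -0.0004
grasp_force: 0.0
wheel deg -19 off (np.float64(-3.0), np.float64(-1.0))
wheel deg -19 off (np.float64(1.0), np.float64(0.0))
```

```bash
python3 -m handwheel '[{"gripper":1,"slide":[4,-1,0],"turn":[0,0,0]},{"gripper":1,"slide":[4,-1,0],"turn":[0,0,0]},{"gripper":1,"slide":[0,0,0],"turn":[0,0,0]}]'
python3 - <<'E'
from h import *
from cell import cams
wheel(10,-57,5)
angle(cams.capture('top'),cams.camera_info('top'))
angle(cams.capture('side'),cams.camera_info('side'))
E
```

```text
time_s: 14.75
ee_pos: [0.6064, -0.0501, 0.1014]
tcp_rot: [-0.009, 0.964, 0.042, 0.262]
ft_force: [0.1, -0.0, 0.4]
gripper_width: 0.0003
grasp_force: 0.0
t 14.75 local now [-28.7 -56.6 101.4] F [ 0.1 -0.   0.4] w 0.0003025619543051683
turn [ 0.3 -0.4 -0.1] slide before turn [ 5.7  0.4 -0.1] after [ 5.7  0.4 -0.1]
wheel deg -9 off (np.float64(-2.0), np.float64(-1.0))
wheel deg -9 off (np.float64(1.0), np.float64(0.0))
```

```bash
python3 -m handwheel '[{"gripper":1,"slide":[3,-0.5,0],"turn":[0,0,0]},{"gripper":1,"slide":[3,-0.5,0],"turn":[0,0,0]},{"gripper":1,"slide":[0,0,0],"turn":[0,0,0]}]'
python3 - <<'E'
from h import *
from cell import cams
wheel(12,-57,5)
angle(cams.capture('top'),cams.camera_info('top'))
angle(cams.capture('side'),cams.camera_info('side'))
E
```

```text
time_s: 15.22
ee_pos: [0.6111, -0.0489, 0.1042]
tcp_rot: [-0.009, 0.964, 0.042, 0.261]
ft_force: [0.3, -0.3, -0.0]
gripper_width: -0.0002
grasp_force: 0.0
t 15.22 local now [-23.9 -55.8 104.2] F [ 0.3 -0.3 -0. ] w -0.00024357224440245664
turn [ 0.3 -0.3 -0.1] slide before turn [ 2.1  1.2 -0.1] after [ 2.1  1.2 -0.1]
wheel deg -3 off (np.float64(-3.0), np.float64(-1.0))
wheel deg -3 off (np.float64(2.0), np.float64(0.0))
```

```bash
python3 -m handwheel '[{"gripper":1,"slide":[2.5,0,0],"turn":[0,0,0]},{"gripper":1,"slide":[0,0,0],"turn":[0,0,0]}]'
python3 - <<'E'
from h import *
from cell import cams
angle(cams.capture('top'),cams.camera_info('top'))
angle(cams.capture('side'),cams.camera_info('side'))
E
```

```text
time_s: 15.58
ee_pos: [0.6131, -0.0488, 0.1053]
tcp_rot: [-0.009, 0.964, 0.041, 0.261]
ft_force: [0.0, -0.0, 0.1]
gripper_width: 0.0001
grasp_force: 0.0
wheel deg 0 off (np.float64(-3.0), np.float64(0.0))
wheel deg 0 off (np.float64(1.0), np.float64(0.0))
```

At 0°. I back off the tab, lift clear, and check.

```bash
python3 -m handwheel '[{"gripper":1,"slide":[-6,0,0],"turn":[0,0,0]},{"gripper":1,"slide":[0,10,0],"turn":[0,0,0]},{"gripper":1,"slide":[0,0,-25],"turn":[0,0,0]},{"gripper":1,"slide":[0,0,-40],"turn":[0,0,0]},{"gripper":1,"slide":[-30,30,-30],"turn":[0,0,0]},{"gripper":1,"slide":[-30,30,-20],"turn":[0,0,0]},{"gripper":1,"slide":[0,0,0],"turn":[0,0,0]},{"gripper":1,"slide":[0,0,0],"turn":[0,0,0]}]'
python3 - <<'E'
from h import *
from cell import cams
import cv2
im=cams.capture('top');angle(im,cams.camera_info('top'))
angle(cams.capture('side'),cams.camera_info('side'))
cv2.imwrite('pics/t5.png',cv2.resize(im[110:310,220:460],(720,600),interpolation=2))
E
```

```text
time_s: 16.68
ee_pos: [0.5146, -0.1192, 0.1692]
tcp_rot: [-0.009, 0.965, 0.041, 0.26]
ft_force: [0.1, -0.2, -0.3]
gripper_width: 0.0001
grasp_force: 0.0
wheel deg 0 off (np.float64(-2.0), np.float64(0.0))
wheel deg 0 off (np.float64(1.0), np.float64(0.0))
```

View pics/t5.png

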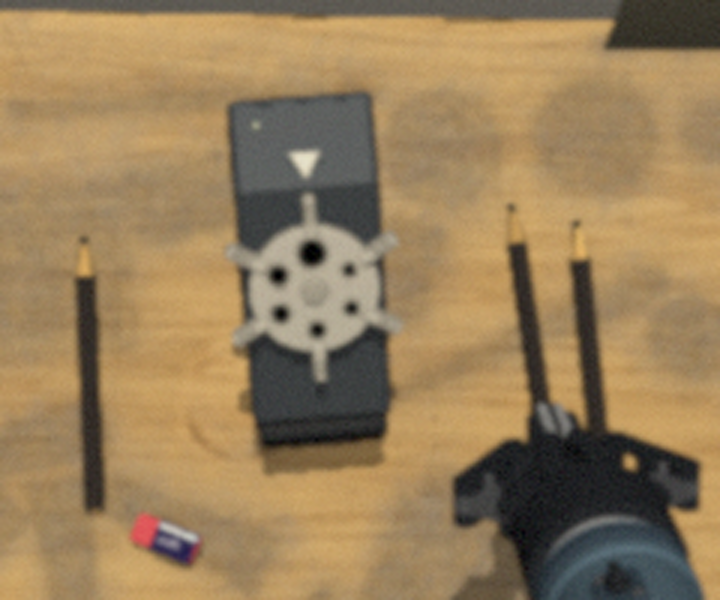

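The widest hole (312,253) is at the arrow, the drawer is home, the pencils and eraser are unmoved, and the robot is clear of everything.

```bash
python3 -c "
from cell import robot
print(robot.job_done())"
```

```text
the job is handed in; nothing more can be done
None
```

The job is handed in: the shavings drawer is fully home, and both cameras put the wheel at 0° with the widest hole at the arrow, though I felt no snap and pushed the wheel all the way there. The pencils and eraser look unmoved.

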